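Slide the dosing bottle into its rack bay

TASK

The tall blue bottle with the red cap stands out on the boiler-room bench. Do not pick it up: push it along the bench, touching it only low down on its blue part so that it slides upright and does not tip, into the one empty bay of the grey rack (green spot on the bench) until it stands fully home against the back plate. Leave the two bottles already in the rack and everything else on the bench where they are.

Things in the scene. Friction and masses are not known exactly. Their poses are not given: they have to be found in the camera images.
- bottle: the bottle to push: loose, upright, round, 56 mm diameter, 240 mm tall, 0.5 to 0.75 kg, centre of mass about 100 mm up; blue up to 110 mm, white above (tapering from 170 mm), red 32 mm cap. Tips if pushed more than about 40 mm above the bench. A hand pointing straight down may hit its white part: lean the hand back from it. Origin at the centre of its underside, z up.
- spot: flat green disc, 50 mm diameter, on the bench in the rack's empty bay (any of the three). Origin at its centre, at bench height: where the bottle's origin lies when home (1 mm short of touching the back plate). Its y axis is level and points out of the bay's mouth, so the bottle goes in along -y; x runs along the rack across the bays; z up.
- rack: grey steel rack fixed to the bench, 246 mm along its x, no floor. Three bays 80 mm apart (x = -80, 0, 80 mm), 74 mm clear between 6 mm side walls 45 mm high; mouths face its +y. Back plate's face at y = -28 mm, 55 mm high; side walls end at y = +15 mm, so a bottle that is home sticks 13 mm out of its bay. Origin on the bench, mid-rack.
- grey_bottle: as tall and wide as the blue bottle (56 mm diameter, 240 mm tall), grey lower body, white upper half and black cap, already standing in one of the three bays. Origin at the centre of its underside, z up. A neighbour: leave it.
- orange_bottle: as tall and wide as the blue bottle (56 mm diameter, 240 mm tall), orange lower body, white upper half and black cap, already standing in one of the three bays. Origin at the centre of its underside, z up. A neighbour: leave it.
- bottle_top: the white upper part and red cap of the blue bottle, from 110 mm to 240 mm above its underside, moulded in one with it: not to be touched. Origin at the same point as bottle.
- paste: loose tin of jointing paste, 74 mm diameter, 40 mm tall, yellow lid; bystander. Origin at the centre of its underside.
- mug: loose blue mug, 80 mm diameter, 90 mm tall; bystander. Origin at the centre of its underside.
- wrench: loose steel wrench lying flat on the bench, about 180 mm long; bystander. Origin on its underside near the middle.
- plug: loose brass pipe plug, 44 mm diameter, 45 mm tall; bystander. Origin at the centre of its underside.
- fittings: loose red plastic tray of brass fittings, 160 x 110 mm, 50 mm tall; bystander. Origin at the centre of its underside.

How it is judged (in metres and radians):
At the end, for the whole second after the job is handed in: The blue bottle stands upright (within 3 degrees) on the bench, at rest, in the bay with the green spot: its centre within 8 mm of the spot's centre along the bay and within 18 mm across it (y of bottle in the frame of spot between -0.008 and 0.008 m and x of bottle in the frame of spot between -0.018 and 0.018 m and angle between bottle's own z axis and vertical below 0.05 rad and height (world z) of bottle below 0.004 m and linear speed of bottle below 0.02 m/s); the robot touches nothing.
It fails at once if the blue bottle tips: it leans more than 11 degrees (angle between bottle's own z axis and vertical above 0.2 rad).
It fails at once if the blue bottle is lifted off the bench (underside centre more than 12 mm up) (height (world z) of bottle above 0.012 m).
It fails at once if the robot touches the blue bottle above its blue part (contact force between any of the fingers, the arm and bottle_top above 0.5 N).
It fails at once if a bottle already in the rack is moved more than 20 mm or leans more than 11 degrees (distance of any of grey_bottle, orange_bottle from where it was at the start of the episode above 0.02 m or angle between any of grey_bottle, orange_bottle's own z axis and vertical above 0.2 rad).
It fails at once if the paste tin, mug, wrench, brass plug or fittings tray is moved more than 20 mm (distance of any of paste, mug, wrench, plug, fittings from where it was at the start of the episode above 0.02 m).
It also fails if it takes over 64 s, if anything falls off the work surface, if the arm or the gripper's body presses on something with over 40 N, if the wrist force passes 120 N, or if a joint passes its speed limit or range.

ROBOT

A 6-joint arm with a two-finger parallel gripper is mounted at the origin on the work surface. World frame = base frame: x ahead of the robot, y to its left, z up, the work surface at z = 0. Lengths are in mm, angles in rad, forces in N, time in s.
With the tool pointing down it reaches from about 300 to 775 mm from the base axis. Payload 14.6 kg.
Tool frame: the origin (TCP) lies on the centre line of the jaws, within the pads' length; the fingertips stand 19 mm ahead of it and the grasp point (between the pads) is the TCP (bot.tip_reach is the distance from the TCP to the fingertips, in mm); y points along the fingers, x is the direction in which the jaws open and shut, and the axes are right-handed (so a half turn about y gives the same grasp; the last joint's range is limited). The gripper opens to 85 mm and grips with 20 to 120 N. Pads are 22 mm wide; open, the fingers measure 114 mm over their backs; the gripper's body (76 mm by 85 mm) begins 54 mm behind the grasp point. The pads swing forward as they close: fully open they stand 13 mm farther back than shut.
Start: joints at [-1.214, 0.3, 1.521, -0, 1.321, -0.067], TCP at [226.167, -501.336, 250.281] pointing down, gripper open.
Joint ranges: [-3.03, 3.03], [-0.79, 2.21], [0.23, 2.52], [-1.04, 4.18], [0, 3.07], [-2.55, 2.55]. Speed limits (rad/s): [2.22, 2.22, 2.57, 3.14, 3.14, 3.14].

INTERFACE

Orientations are given as a unit quaternion [w, x, y, z].
In Python, from rig import bot gives the robot as it stands. Calls block until the motion is done:
- bot.move_to(position, orientation): joint-space move of the TCP to a pose.
- bot.servo_line(position, attitude=None, speed=150, until_force=None): straight line of the TCP; attitude=None keeps the orientation; speed is the mean speed in mm/s. With until_force (N) it stops when the force on the tool has changed by that much, and returns True; else False.
- bot.move_joints(angles): joint-space move.
- bot.move_gripper(opening, grip_force=None): finger opening in mm; grip_force is the grip in N (None keeps the last); returns when the fingers have stopped.
- bot.dwell(seconds).
- bot.ik(position, orientation): joint angles nearest the present ones, or None.
- bot.read_state(): the state.
- bot.read_camera(name): name is "scene" or "side" or "wrist"; returns a dict with "image" (480x640x3 uint8, blue, green, red), "depth" (480x640 float32, mm along the optical axis (not along the pixel's ray), 0 where there is no reading), "fovy" (degrees; the focal length in pixels is half the picture's height over the tangent of half this angle, whatever the lens; pixels are square), "cx", "cy" (the principal point, pixels), "eye" and "attitude" of the camera in the world; the wrist camera has in their place "mount" (4x4, takes a point from camera to tool coordinates, whose origin is the TCP and whose axes are the tool frame's). Camera axes: x right, y down, z forward; pixel columns grow to the right and rows downward; lengths in mm; the calibration is good to about 2 mm. The wrist camera is an equidistant fisheye: a pixel r from the principal point sees the ray r / f radians off the axis. A picture is of the moment at which its call begins: read the wrist's pose just before it.
A pose or a line that the arm cannot do raises bot.MotionError and nothing moves.
- bot.finish_job(): hands the job in, once; it reports no verdict.
The state is a dict: "clock": time; "joint_positions": joint angles; "qvel": joint speeds; "effort": joint torques, N m; "ee_pos": TCP position; "tool_rot": TCP orientation; "ft_force": force on the tool from outside, world axes, zero at the start; "moment": the same for the moment, N m; "grip_width": finger opening in mm.
Only numpy, scipy, OpenCV 4.12 (cv2) and the standard library are available. Lean on these libraries where they do the work, as an engineer would, in place of code of your own. Each camera call takes 0.05 s, during which the arm holds its last target.

## Working session

There is one attempt and no reset: what is moved stays moved. The work goes in short steps, each a Python script; the robot and the scene stay as the last script left them, time stands still between calls to the robot, and variables do not carry over. Pictures are saved under pics/ and viewed, and the job is handed in when it is done.

```bash
ls; mkdir -p pics
python3 - <<'E'
from rig import bot
import cv2,numpy as np
for n in("scene","side"):
    c=bot.read_camera(n); cv2.imwrite(f"pics/{n}0.png",c["image"])
    np.savez(f"{n}0.npz",**c)
    print(n,c["fovy"],c["cx"],c["cy"],c["eye"],c["attitude"],(c["depth"]>0).mean())
s=bot.read_state();print(s["clock"],s["ee_pos"],s["tool_rot"],s["ft_force"])
E
```

```text
pics
scene 44.712117145788305 320.7576733007152 237.0809185784747 [1044.07807048  637.52475032  727.91076048] [-0.12084753  0.25199701  0.87233868 -0.40114662] 0.992783203125
side 44.506255882718236 325.8007479518893 253.6164361402595 [389.94282235 923.38707773 734.88711401] [ 0.05331564 -0.10160192  0.88178204 -0.45748762] 0.99607421875
0.1 [ 226.10861392 -501.16724711  249.76729317] [ 0.59419569 -0.5937675   0.38394242 -0.38335343] [0.10408466 0.17080511 0.45076741]
```

View pics/scene0.png

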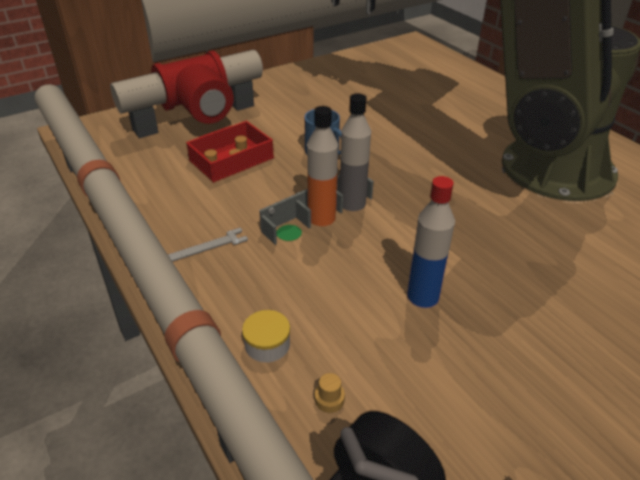

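View pics/side0.png

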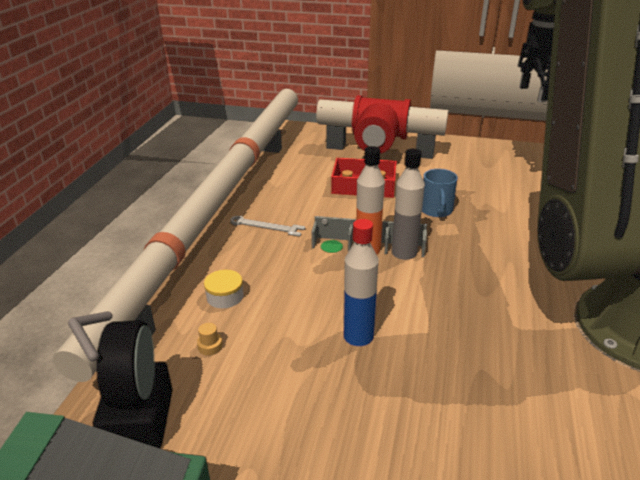

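The scene view shows the blue bottle at about (427,270), the green spot at (289,232) in the rack's end bay, and the paste tin at (267,335). The plug is at (330,392). The orange and grey bottles stand in the other two bays. Next I measure these.

```bash
cat > h.py <<'E'
import numpy as np,cv2
from scipy.spatial.transform import Rotation as R
from scipy.optimize import least_squares
def rot(q): return R.from_quat(np.r_[q[1:],q[0]]).as_matrix()
def cloud(c):
    f=240/np.tan(np.radians(float(c["fovy"]))/2); v,u=np.mgrid[:480,:640]; d=c["depth"].astype(float)
    P=np.stack([(u-c["cx"])/f*d,(v-c["cy"])/f*d,d],-1)
    return P@rot(c["attitude"]).T+c["eye"]
def ray(c,u,v):
    f=240/np.tan(np.radians(float(c["fovy"]))/2)
    return rot(c["attitude"])@np.array([(u-c["cx"])/f,(v-c["cy"])/f,1.])
def plane(c,u,v,z):
    r=ray(c,u,v); return c["eye"]+r*(z-c["eye"][2])/r[2]
def circ(P,r):
    P=P[:,:2]
    return lambda eye:least_squares(lambda x:np.hypot(*(P-x).T)-r,P.mean(0)+(P.mean(0)-eye[:2])/np.linalg.norm(P.mean(0)-eye[:2])*r*.6,loss="soft_l1",f_scale=2).x
H={ # hue ranges
"blue":((105,150,40),(130,255,255)),"green":((50,120,60),(80,255,255)),"orange":((5,190,90),(13,255,255)),"yellow":((22,190,120),(32,255,255)),"red":((0,200,60),(4,255,255))}
def mask(c,k): return cv2.inRange(cv2.cvtColor(c["image"],cv2.COLOR_BGR2HSV),*H[k])
def comps(m,amin=40):
    n,l,s,ce=cv2.connectedComponentsWithStats(m)
    return [(l==i,s[i],ce[i]) for i in range(1,n) if s[i][4]>=amin]
E
python3 - <<'E'
from h import *
for n in("scene","side"):
    c=dict(np.load(n+"0.npz")); P=cloud(c)
    bench=P[c["depth"]>0]; b=bench[(abs(bench[:,2])<15)]; print(n,"bench z median",np.median(b[:,2]))
    for k in H:
        for m,s,ce in comps(mask(c,k)):
            Q=P[m&(c["depth"]>0)]
            print(k,s,ce.round(1),"med",np.median(Q,0).round(0),"lo",np.percentile(Q,2,0).round(0),"hi",np.percentile(Q,98,0).round(0), "circ",circ(Q,28)(c["eye"]).round(1) if k in("blue","orange") else plane(c,*ce,0).round(1))
E
```

```text
scene bench z median -1.064150828167385
blue [ 409  255   36   51 1308] [425.4 281.1] med [535. 164.  58.] lo [510. 139.   8.] hi [544. 173. 104.] circ [515.2 144.2]
green [277 226  24  14 249] [288.5 232.3] med [ 626. -124.    0.] lo [ 607. -143.   -3.] hi [ 645. -105.    3.] circ [ 626.3 -124.2    0. ]
orange [310 179  26  46 964] [322.5 201.2] med [ 560. -107.   58.] lo [ 535. -126.    7.] hi [ 575. -101.  103.] circ [ 546.9 -131.2]
side bench z median 0.18822921293428863
blue [ 345  295   30   50 1290] [358.9 320. ] med [508. 169.  58.] lo [487. 153.   5.] hi [534. 174. 105.] circ [513.3 144.5]
green [321 240  21  12 187] [331.4 245.9] med [ 623. -123.    1.] lo [ 603. -143.   -2.] hi [ 644. -102.    4.] circ [ 623.2 -124.2    0. ]
orange [357 211  25  42 362] [373.2 227.3] med [ 526. -110.   78.] lo [ 516. -126.   10.] hi [ 564. -101.  108.] circ [ 544.4 -130.7]
red [352 106  47  27 284] [376.4 119.3] med [ 592. -516.  136.] lo [ 551. -597.   94.] hi [ 665. -504.  155.] circ [ 641.1 -862.1    0. ]
red [332 159  33  36 450] [346.  175.9] med [ 648. -364.   29.] lo [ 616. -470.    3.] hi [ 683. -352.   49.] circ [ 658.4 -457.4    0. ]
red [379 160  17  37 218] [388.4 176.5] med [ 538. -464.   30.] lo [ 522. -479.    3.] hi [ 570. -364.   51.] circ [ 547.1 -479.7    0. ]
red [353 219  19  24 234] [361.9 231. ] med [512. 156. 234.] lo [499. 134. 214.] hi [526. 161. 241.] circ [ 568.3 -199.7    0. ]
```

```bash
python3 - <<'E'
from h import *
A=[];
for n in("scene","side"):
    c=dict(np.load(n+"0.npz")); P=cloud(c); ok=c["depth"]>0
    # all tall things map: print clusters on grid
    z=P[...,2]; reg=ok&(z>12)&(z<300)&(P[...,0]>250)&(P[...,0]<800)&(abs(P[...,1])<650)
    img=np.zeros((650,300),np.uint8) # rows: y, cols x at 2mm
    for p in P[reg]: img[int((p[1]+650)/2),int((p[0]-250)/2)]=min(255,40+int(p[2]))
    cv2.imwrite(f"pics/top_{n}.png",cv2.resize(img,(400,600)) if 0 else img)
    hsv=cv2.cvtColor(c["image"],cv2.COLOR_BGR2HSV)
    r=ok&(z>10)&(z<58)&(P[...,0]>420)&(P[...,0]<690)&(P[...,1]>-200)&(P[...,1]<-80)&(hsv[...,1]<80)
    Q=P[r]; A.append(Q); np.save(f"rack_{n}.npy",Q); print(n,len(Q))
    hi=Q[Q[:,2]>47]; 
    img=np.full((240,600,3),255,np.uint8)
    for p in Q: 
        v=int((p[2]-10)*4.5); cv2.circle(img,(int((p[0]-400)*2),int((-80-p[1])*2)),1,(255-v,0,v),-1)
    cv2.imwrite(f"pics/rack_{n}.png",img)
E
python3 -c "
import cv2,numpy as np
a=cv2.imread('pics/rack_scene.png');b=cv2.imread('pics/rack_side.png');cv2.imwrite('pics/rk.png',np.vstack([a,b]))
a=cv2.imread('pics/top_scene.png');b=cv2.imread('pics/top_side.png');cv2.imwrite('pics/tops.png',np.hstack([a,b])[50:])"
```

```text
scene 1899
side 1630
```

View pics/rk.png

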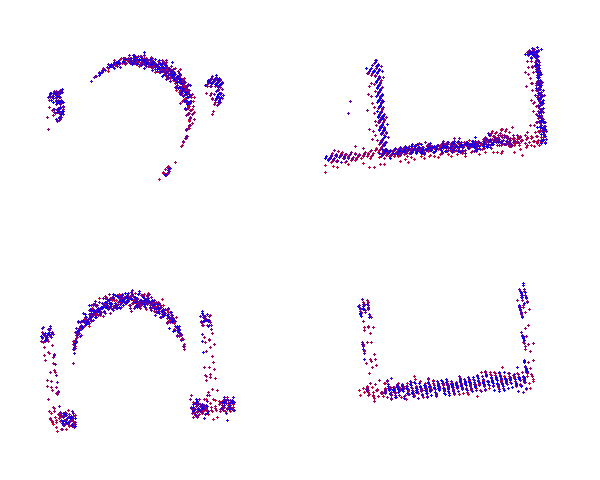

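View pics/tops.png

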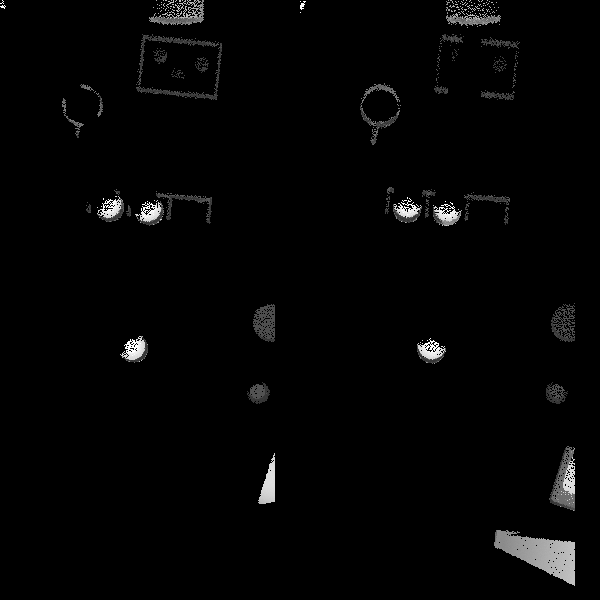

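Run:
```python
from h import *
for n in("scene","side"):
    Q=np.load(f"rack_{n}.npy"); 
    b=Q[(Q[:,0]>595)&(Q[:,0]<655)&(Q[:,1]<-140)]
    if n=="side": pass
    for lo,hi in((20,48),(50,58),(10,58)):
        s=b[(b[:,2]>lo)&(b[:,2]<hi)]
        vx,vy,x0,y0=cv2.fitLine(s[:,:2].astype(np.float32),cv2.DIST_HUBER,0,.01,.01).ravel()
        print(n,lo,len(s),"ang",np.degrees(np.arctan(vy/vx)).round(2),"y@625",(y0+(625-x0)*vy/vx).round(1))
    for lo,hi,w in((575,600,"L"),(655,680,"R")):
        s=Q[(Q[:,0]>lo)&(Q[:,0]<hi)&(Q[:,1]>-138)]
        vx,vy,x0,y0=cv2.fitLine(s[:,:2].astype(np.float32),cv2.DIST_HUBER,0,.01,.01).ravel()
        print(w,len(s),"ang",np.degrees(np.arctan2(-vx/vy,1)).round(2),"x@-124",(x0+(-124-y0)*vx/vy).round(1),"ymax",np.percentile(s[:,1],97).round(1))
from rig import bot
print(bot.tip_reach)
def pose(d,lean):
    d=np.r_[np.array(d)/np.hypot(*d),0]; a=np.sin(lean)*d-np.cos(lean)*np.array([0,0,1]); 
    return d,a
for name,c,d in(("1s",(470,211),(102,-158)),("1e",(600,10),(102,-158)),("2s",(614,40),(.08,-1)),("2e",(624,-100),(.08,-1))):
  for lean in(30,40,50,60):
    for sg in(1,-1):
        d3,a=pose(d,np.radians(lean)); x=sg*np.cross(d3,[0,0,1]); M=np.stack([x,a,np.cross(x,a)],1)
        q=R.from_matrix(M).as_quat(); q=np.r_[q[3],q[:3]]
        tcp=np.r_[c,14]-a*19
        j=bot.ik(tcp,q); print(name,lean,sg,None if j is None else np.round(j,2))
```

```text
scene 20 285 ang 5.87 y@625 -153.1
scene 50 99 ang 6.22 y@625 -154.7
scene 10 497 ang 5.67 y@625 -153.3
L 145 ang 5.57 x@-124 589.3 ymax -111.9
R 181 ang 6.1 x@-124 669.5 ymax -105.4
side 20 280 ang 5.67 y@625 -153.0
side 50 81 ang 5.42 y@625 -153.5
side 10 487 ang 5.17 y@625 -153.1
L 60 ang 0.93 x@-124 582.0 ymax -111.1
R 68 ang 2.23 x@-124 661.6 ymax -102.9
19.0
1s 30 1 None
1s 30 -1 [ 0.59  0.57  1.8  -0.69  0.9   0.49]
1s 40 1 [ 0.66  0.63  1.79 -0.86  1.   -2.47]
1s 40 -1 [ 0.66  0.63  1.79 -0.86  1.    0.67]
1s 50 1 [ 0.72  0.7   1.77 -1.    1.12 -2.33]
1s 50 -1 [ 0.72  0.7   1.77 -1.    1.12  0.81]
1s 60 1 None
1s 60 -1 None
1e 30 1 None
1e 30 -1 [ 0.14  0.63  1.71 -0.76  0.72  0.13]
1e 40 1 None
1e 40 -1 None
1e 50 1 None
1e 50 -1 None
1e 60 1 None
1e 60 -1 None
2s 30 1 None
2s 30 -1 [ 0.2   0.76  1.46 -0.6   1.08  0.45]
2s 40 1 None
2s 40 -1 [ 0.26  0.81  1.43 -0.76  1.17  0.58]
2s 50 1 [ 0.3   0.88  1.4  -0.89  1.28 -2.46]
2s 50 -1 [ 0.3   0.88  1.4  -0.89  1.28  0.69]
2s 60 1 [ 0.34  0.95  1.36 -1.01  1.4  -2.38]
2s 60 -1 [ 0.34  0.95  1.36 -1.01  1.4   0.76]
2e 30 1 None
2e 30 -1 [-0.02  0.74  1.49 -0.65  0.96  0.29]
2e 40 1 None
2e 40 -1 [ 0.03  0.78  1.49 -0.85  1.03  0.47]
2e 50 1 [ 0.08  0.83  1.49 -1.02  1.12 -2.52]
2e 50 -1 [ 0.08  0.83  1.49 -1.02  1.12  0.62]
2e 60 1 None
2e 60 -1 None
```

```bash
cat >> h.py <<'E'
def tool(d,lean,sg=-1):
    d3=np.r_[np.array(d,float)/np.hypot(*d),0]; l=np.radians(lean)
    a=np.sin(l)*d3-np.cos(l)*np.array([0,0,1]); x=sg*np.cross(d3,[0,0,1])
    q=R.from_matrix(np.stack([x,a,np.cross(x,a)],1)).as_quat(); return d3,a,np.r_[q[3],q[:3]]
# TCP for bottle centre (c) cradled: tip centre stands `back` behind bottle axis
def tcp(c,d,lean,back,tipz,reach=19.):
    d3,a,q=tool(d,lean); return np.r_[c,tipz]-d3*back-a*reach, q
E
python3 - <<'E'
from h import *
from rig import bot
w=bot.read_camera("wrist");print(np.round(w["mount"],2));cv2.imwrite("pics/w0.png",w["image"])
d1=(91,-69);d2=(.098,-.995)
for lean in(35,40,45):
  for nm,d,p,q in(("A",d1,(514,144),(605,75)),("B",d2,(605,80),(625,-124.5))):
    for t in np.linspace(-.6 if nm=="A" else -.3,1,6):
        c=np.array(p)+t*(np.array(q)-p); T,Q=tcp(c,d,lean,28,14); j=bot.ik(T,Q)
        print(lean,nm,round(t,2),None if j is None else np.round(j,2))
E
```

```text
[[   1.      0.     -0.      0.21]
 [   0.     -0.31    0.95 -122.79]
 [   0.     -0.95   -0.31   78.06]
 [   0.      0.      0.      1.  ]]
35 A -0.6 [ 0.64  0.48  2.02 -0.99  0.72  0.51]
35 A -0.28 [ 0.56  0.49  1.99 -1.01  0.69  0.46]
35 A 0.04 [ 0.48  0.51  1.96 -1.02  0.65  0.4 ]
35 A 0.36 [ 0.41  0.53  1.92 -1.03  0.62  0.33]
35 A 0.68 [ 0.35  0.56  1.88 -1.02  0.6   0.26]
35 A 1.0 [ 0.29  0.58  1.83 -1.01  0.58  0.19]
35 B -0.3 [ 0.43  0.84  1.34 -0.61  1.25  0.62]
35 B -0.04 [ 0.35  0.81  1.41 -0.64  1.19  0.58]
35 B 0.22 [ 0.27  0.78  1.45 -0.68  1.13  0.54]
35 B 0.48 [ 0.19  0.76  1.49 -0.71  1.07  0.49]
35 B 0.74 [ 0.1   0.75  1.51 -0.74  1.02  0.44]
35 B 1.0 [ 0.01  0.75  1.51 -0.76  0.98  0.38]
40 A -0.6 None
40 A -0.28 None
40 A 0.04 None
40 A 0.36 None
40 A 0.68 None
40 A 1.0 None
40 B -0.3 [ 0.46  0.87  1.32 -0.67  1.31  0.66]
40 B -0.04 [ 0.38  0.84  1.39 -0.71  1.24  0.63]
40 B 0.22 [ 0.3   0.81  1.44 -0.75  1.18  0.6 ]
40 B 0.48 [ 0.21  0.79  1.48 -0.79  1.12  0.56]
40 B 0.74 [ 0.13  0.78  1.5  -0.82  1.07  0.52]
40 B 1.0 [ 0.04  0.77  1.51 -0.86  1.01  0.47]
45 A -0.6 None
45 A -0.28 None
45 A 0.04 None
45 A 0.36 None
45 A 0.68 None
45 A 1.0 None
45 B -0.3 [ 0.48  0.9   1.29 -0.74  1.37  0.7 ]
45 B -0.04 [ 0.4   0.87  1.37 -0.78  1.3   0.68]
45 B 0.22 [ 0.32  0.84  1.42 -0.82  1.23  0.65]
45 B 0.48 [ 0.24  0.82  1.47 -0.86  1.17  0.62]
45 B 0.74 [ 0.15  0.8   1.49 -0.91  1.11  0.59]
45 B 1.0 [ 0.06  0.8   1.51 -0.95  1.06  0.55]
```

View pics/w0.png

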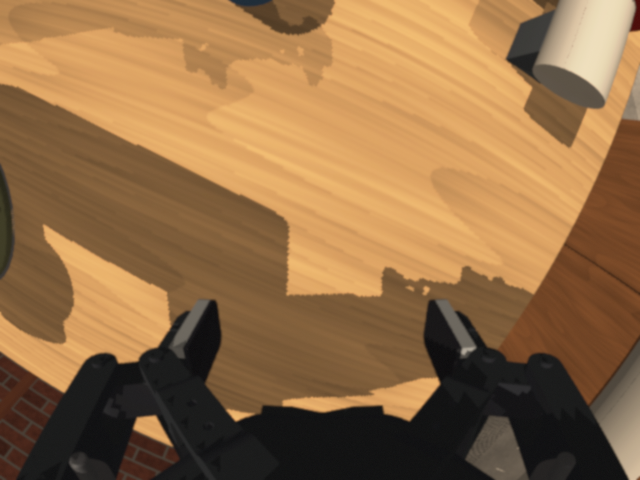

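Run:
```python
from h import *
from rig import bot
bot.move_joints([-1.214,-0.35,1.6,0,1.321,-.067]); print(np.round(bot.read_state()["ee_pos"]))
bot.move_joints([0.64,-0.35,1.6,-.5,1.,.3]); print(np.round(bot.read_state()["ee_pos"]))
bot.move_gripper(40); s=bot.read_state(); print(s["grip_width"],bot.tip_reach)
d1=(91,-69)
T,Q=tcp((514.2,144.3),d1,35,75,80); bot.move_to(T,Q)
s=bot.read_state(); print(s["clock"],s["ee_pos"],T,s["ft_force"])
for n in("scene","side"):
    c=bot.read_camera(n); cv2.imwrite(f"pics/{n}1.png",c["image"]); np.savez(n+"1.npz",**c)
```

```text
[ 179. -376.  531.]
[402. 231. 602.]
39.6012098777135 19.0
6.0167 [446.26843546 196.59973627  96.51964321] [445.75336449 196.19909725  95.56388884] [-0.48140348 -0.1661484  -1.50273481]
```

```bash
python3 -c "
import cv2,numpy as np
a=cv2.imread('pics/scene1.png');b=cv2.imread('pics/side1.png')
cv2.imwrite('pics/s1.png',np.hstack([a[50:400,250:640],b[100:450,250:640]]))"
```

```text
(no output)
```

View pics/s1.png

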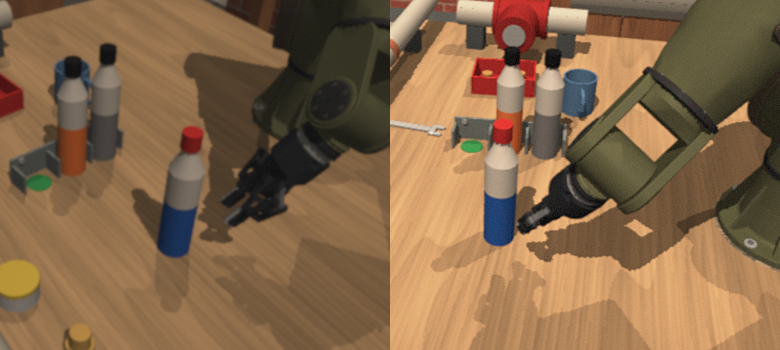

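The hand leans back from the bottle on its robot side, jaws partly shut. Next I measure the real fingertip reach from depth.

Run:
```python
from h import *
from rig import bot
s=bot.read_state(); M=rot(s["tool_rot"]); t=np.array(s["ee_pos"])
for n in("scene","side"):
    c=dict(np.load(n+"1.npz")); P=cloud(c); L=(P-t)@M
    m=(c["depth"]>0)&(abs(L[...,0])<60)&(abs(L[...,2])<25)&(L[...,1]>-20)&(L[...,1]<45)&(P[...,2]>20)
    hsv=cv2.cvtColor(c["image"],cv2.COLOR_BGR2HSV); m&=(hsv[...,2]<110)&~((hsv[...,0]>100)&(hsv[...,1]>150))
    Q=L[m]; print(n,len(Q))
    for lo,hi in((-60,0),(0,60)):
        q=Q[(Q[:,0]>lo)&(Q[:,0]<hi)]; 
        if len(q): print(len(q),"y98",np.percentile(q[:,1],[90,97,100]).round(1),"x",np.percentile(q[:,0],[3,97]).round(1),"z",np.percentile(q[:,2],[3,97]).round(1))
```

```text
scene 594
301 y98 [13.7 16.3 18.7] x [-26.7 -17.7] z [-12.2   9.9]
293 y98 [12.  17.  19.6] x [21.8 35.4] z [-12.3   5.6]
side 44
5 y98 [-3.9 -3.5 -3.4] x [-21.7 -19.3] z [ 9.1 10.8]
39 y98 [ 8.6 10.2 14.3] x [25.2 34.8] z [-7.1  9. ]
```

```bash
cat >> h.py <<'E'
def bottle(bot,tag=None):
    out=[]
    for n in("scene","side"):
        c=bot.read_camera(n)
        if tag: cv2.imwrite(f"pics/{n}{tag}.png",c["image"])
        P=cloud(c); ms=comps(mask(c,"blue"),100)
        b=[]
        for m,s,ce in ms:
            Q=P[m&(c["depth"]>0)]
            if len(Q)<80 or np.median(Q[:,1])<-250: continue
            b.append((len(Q),circ(Q,28)(c["eye"]).round(1)))
        out.append(max(b,key=lambda t:t[0]) if b else None)
    print("bottle",out); return out
E
python3 - <<'E'
from h import *
from rig import bot
b=np.array([514.2,144.3]); g=np.array([604.6,77.]); d=g-b
T,Q=tcp(b,d,35,75,13); bot.servo_line(T,Q,speed=80)
print(bot.read_state()["ee_pos"],T,bot.read_state()["ft_force"])
T,Q=tcp(b,d,35,30,13); bot.servo_line(T,speed=40); bottle(bot)
T,Q=tcp(b+.3*d,d,35,28.6,13); bot.servo_line(T,speed=40); print(bot.read_state()["ft_force"]);bottle(bot,"2")
print(bot.read_state()["clock"],bot.read_state()["ee_pos"],T)
E
```

```text
[445.49639012 195.74271339  28.93045395] [445.29914838 195.59454994  28.56388884] [0.77433656 0.48557031 0.78336062]
bottle [(1328, array([515.2, 144.2])), (1088, array([513.3, 144.5]))]
[-0.868267    0.28466527  0.26767746]
bottle [(1293, array([539.4, 125.6])), (955, array([537.2, 125.8]))]
9.6167 [509.61245249 147.67453083  28.60581746] [509.63772496 147.69647246  28.56388884]
```

```bash
python3 -c "
import cv2,numpy as np
a=cv2.imread('pics/scene2.png');b=cv2.imread('pics/side2.png')
cv2.imwrite('pics/s2.png',np.hstack([a[50:400,250:640],b[100:450,250:640]]))"
```

```text
(no output)
```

View pics/s2.png

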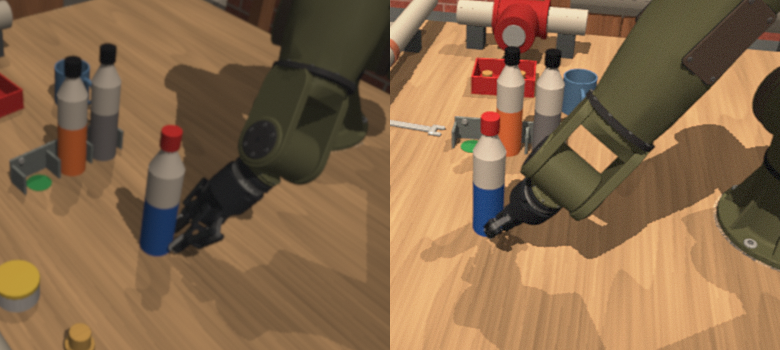

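The bottle slid upright and sits in the cradle about 3 mm nearer the fingers than I planned. I finish this leg with that offset, then back off.

Run:
```python
from h import *
from rig import bot
b=np.array([514.2,144.3]); g=np.array([604.6,77.]); d=g-b
T,Q=tcp(g,d,35,25.2,13); bot.servo_line(T,speed=45); bottle(bot)
T,Q=tcp(g,d,35,70,13); bot.servo_line(T,speed=100)
T,Q=tcp(g,d,35,75,110); bot.servo_line(T,speed=150); o=bottle(bot,"3")
print(bot.read_state()["clock"])
c=np.array([604.,77.]); d2=(.098,-.995)
for lean in(40,):
  for bk,z in((95,300),(75,110),(75,14),(28,14)):
    T,Q=tcp(c,d2,lean,bk,z); j=bot.ik(T,Q); print(bk,z,T.round(),None if j is None else np.round(j,2))
print(np.round(bot.read_state()["joint_positions"],2))
```

```text
bottle [(1259, array([605.1,  76.8])), (793, array([603.1,  76.9]))]
bottle [(1256, array([605.1,  76.8])), (1148, array([603.1,  76.8]))]
13.1917
95 300 [593. 184. 315.] [ 0.46  0.56  1.13 -0.65  1.71  0.36]
75 110 [595. 164. 125.] [ 0.43  0.72  1.33 -0.66  1.4   0.56]
75 14 [595. 164.  29.] [ 0.43  0.86  1.35 -0.69  1.28  0.65]
28 14 [600. 117.  29.] [ 0.36  0.83  1.4  -0.72  1.23  0.63]
[ 0.37  0.36  1.87 -0.82  0.73  0.01]
```

View pics/scene3.png

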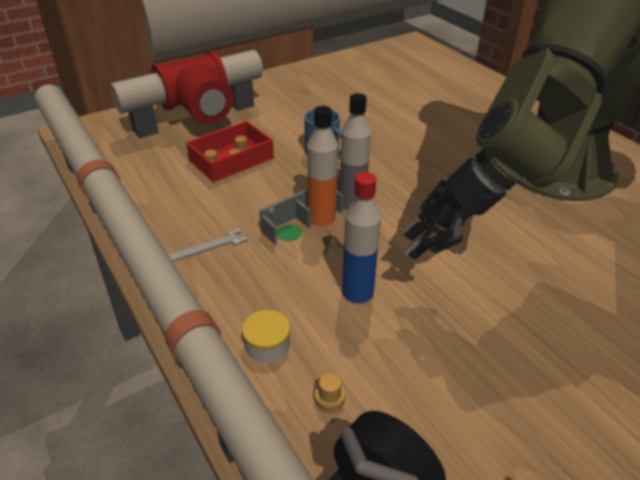

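Run:
```python
from h import *
from rig import bot
b=np.array([604.1,76.8]); s=np.array([625,-124.4]); d=s-b
p=np.array(bot.read_state()["ee_pos"]); bot.servo_line(p+[-30,30,190],speed=200)
bot.move_gripper(34)
T,Q=tcp(b,d,40,95,300); bot.move_to(T,Q)
T,Q=tcp(b,d,40,80,14); bot.servo_line(T,speed=150); print(bot.read_state()["ee_pos"],T,bot.read_state()["ft_force"])
T,Q=tcp(b+.5*d,d,40,27,14); bot.servo_line(T,speed=50); bottle(bot,"4")
print(b+.5*d,bot.read_state()["ft_force"],bot.read_state()["clock"])
```

```text
[594.84072502 168.68139476  29.24207323] [594.57248272 168.5194486   28.55484442] [-0.48831801  0.12624286  0.59046217]
bottle [(982, array([615.4, -24.4])), None]
[614.55 -23.8 ] [0.12707576 3.91798719 0.61022364] 20.65
```

View pics/scene4.png

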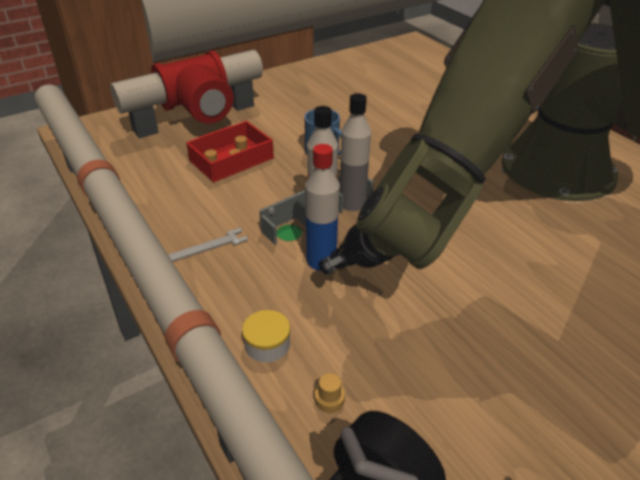

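View pics/side4.png

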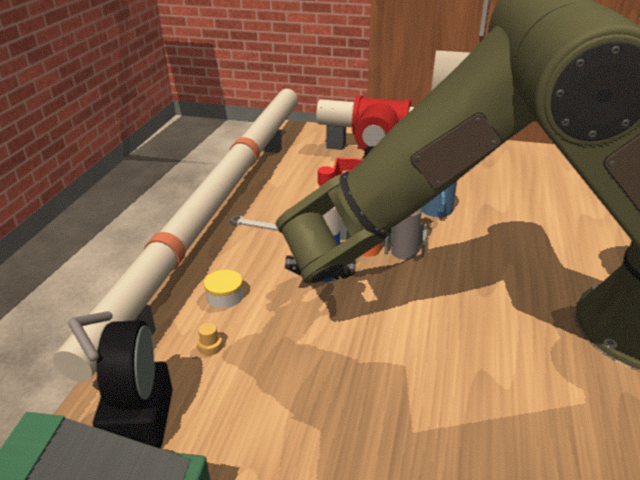

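Run:
```python
from h import *
from rig import bot
b=np.array([604.1,76.8]); s=np.array([625,-124.4]); d=s-b; u=d/np.linalg.norm(d)
T,Q=tcp(s-u*10,d,40,27,14); print(bot.servo_line(T,speed=40,until_force=15)); bottle(bot,"5")
st=bot.read_state();print(s-u*10,st["ft_force"],st["clock"],st["ee_pos"]-T)
```

```text
False
bottle [(871, array([ 625. , -115.1])), None]
[ 623.966792   -114.45351915] [ 0.43477446  3.41702143 -0.15893378] 23.175 [ 0.00547709  0.07499383 -0.00203782]
```

View pics/scene5.png

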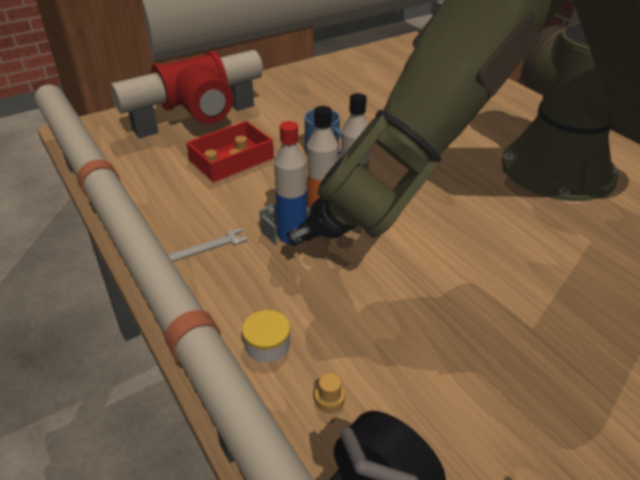

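Run:
```python
from h import *
from rig import bot
b=np.array([604.1,76.8]); s=np.array([625,-124.4]); d=s-b; u=d/np.linalg.norm(d)
T,Q=tcp(s+u*1.5,d,40,27,14); print(bot.servo_line(T,speed=12,until_force=7)); bottle(bot,"6")
st=bot.read_state();print(st["ft_force"],st["clock"],(st["ee_pos"]-T)@np.r_[u,0])
T,Q=tcp(s,d,40,75,14); bot.servo_line(T,speed=60)
T,Q=tcp(s,d,40,110,150); bot.servo_line(T,speed=150)
bot.servo_line(T+[-60,120,200],speed=250); bottle(bot,"7"); print(bot.read_state()["clock"])
for n in("scene","side"):
    c=bot.read_camera(n);P=cloud(c);z0=dict(np.load(n+"0.npz"))
    for k in("orange","green","yellow"):
        print(n,k,[ (ce.round(1)) for m,q,ce in comps(mask(c,k))])
    m=mask(c,"blue")|mask(c,"red")
    Q=P[(P[...,2]>212)&(P[...,2]<238)&(mask(c,"red")>0)&(abs(P[...,1]+124)<40)]; 
    if len(Q)>20: print("cap",len(Q),circ(Q,16)(c["eye"]).round(1))
    hsvd=np.abs(c["image"].astype(int)-z0["image"]).sum(-1);
```

```text
True
bottle [(827, array([ 626. , -125.4])), None]
[-0.83901248  5.27951874  2.5299772 ] 24.1667 -1.0900187233271232
bottle [(1099, array([ 626. , -125.3])), (961, array([ 623.4, -125.2]))]
27.4167
scene orange [array([322.6, 201.2])]
scene green []
scene yellow []
cap 26 [ 626.5 -125.8]
side orange [array([368. , 233.2])]
side green []
side yellow []
cap 89 [ 623.1 -125.8]
```

```bash
python3 -c "
import cv2,numpy as np
a=cv2.imread('pics/scene7.png');b=cv2.imread('pics/side7.png')
cv2.imwrite('pics/s7.png',np.hstack([a[50:450,100:500],b[50:450,180:580]]))"
```

```text
(no output)
```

View pics/s7.png

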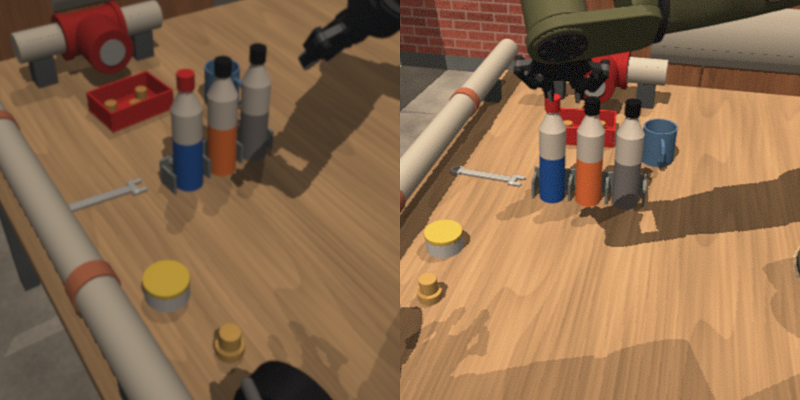

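```bash
python3 -c "
from rig import bot
print(bot.read_state()['ft_force'])
bot.finish_job()"
```

```text
[ 0.47879084  0.59903874 -0.3434428 ]
the job is handed in; nothing more can be done
```

The blue bottle is standing in the green-spot bay against the back plate, and I handed the job in after about 27 s on the robot's clock.

I set the jaws part open as a cradle, leaned the hand back 35–40°, and pushed about 20 mm above the bench. The first push lined the bottle up with the bay. After re-approaching, a second push took it in until the force rose at the back plate, and I then moved the hand clear.

**Position:** averaged over the two cameras, the bottle's base is at (624.7, -125.3) mm. The spot measured (625, -124.4) mm, so it is about 1 mm off.

**Upright:** the cap centre is within 1 mm of the base, so the lean is well under 1°.

**Surroundings:** the orange bottle's scene-view position is unchanged to 0.1 px. By eye, the grey bottle, paste tin, plug, wrench, tray and mug look where they were. The tool force was near zero at the end.

**Disagreements and failed checks:**
- The two cameras differ by 2–3 mm in x, which is near their stated accuracy.
- In the side view the orange blob's centre shifted about 8 px from the first picture. There the blue bottle's top had been covering part of it, so I relied on the scene view.
- My yellow mask never picked up the paste tin, so the tin was checked by eye only.

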